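# Reload the bench scraper: notched blade over its pin

### The arm

A 6-joint arm with a two-finger parallel gripper is mounted at the origin on the work surface. World frame = base frame: x ahead of the robot, y to its left, z up, the work surface at z = 0. Lengths are in m, angles in rad, forces in N, time in s.
With the tool pointing down it reaches from about 0.35 to 0.975 m from the base axis. Payload 17.4 kg.
Tool frame: the origin (TCP) lies midway between the tips of the shut fingers; the grasp point (between the pads) lies 19 mm behind it (tcp_to_grasp is the distance from the TCP to the grasp point, in m); x points along the fingers, z is the direction in which the jaws open and shut, and the axes are right-handed (so a half turn about x gives the same grasp; the last joint's range is limited). The gripper opens to 85 mm and grips with 20 to 120 N. Pads are 22 mm wide; open, the fingers measure 114 mm over their backs; the gripper's body (76 mm by 85 mm) begins 54 mm behind the grasp point. The pads swing forward as they close: fully open they stand 13 mm farther back than shut.
Start: joints at [-1.204, 0.116, 1.442, -0, 1.584, -0.038], TCP at [0.266, -0.62, 0.192] pointing down, gripper open.
Joint ranges: [-2.83, 2.83], [-0.83, 2.19], [0.07, 2.5], [-1.14, 4.28], [0.01, 3], [-2.97, 2.97]. Speed limits (rad/s): [1.89, 1.89, 2.22, 3.14, 3.14, 3.14].

### API

Orientations are given as a unit quaternion [x, y, z, w].
In Python, from station import * gives the robot as it stands.
- The arm moves only by the tool drive_tool, never from a script. Its argument "steps" is a list of rows, each an object with "claw": the opening in per cent of the stroke, from 0 (shut) to 100 (fully open); "travel": the shift along the tool's x, y, z in cm, a list of three; "twist": the turn, a rotation vector about the tool's x, y, z in rad, a list of three. In form: [{"claw": claw, "travel": [dx, dy, dz], "twist": [wx, wy, wz]}, ...]. A call has 1 to 20 rows; each row is the pose to reach, as a shift and turn from the pose measured when the call began, along the tool's axes at that moment; what a row does not reach only later rows make up. A row lasts 1/8 s, in which the tool goes at most 62.5 mm and 10.7 degrees, less where a joint would pass 70% of its speed; a pose out of reach is approached as far as the arm can. A call with a gripper value outside its range is refused whole. The fingers move at their own pace and stop on an object; the grip force is fixed at half the most. Time passes only in rows, so rows that repeat a pose let the fingers close. It gives the time, the measured TCP pose, the force and the opening at its end, in the units of the state.
- observe(): the state, without advancing time (a new reading comes with each control period).
- snapshot(name): name is "scene" or "top" or "wrist"; returns a dict with "img" (400x640x3 uint8, red, green, blue), "intrinsics" (3x3 intrinsics, pixels), "R" (3x3) and "t" (3): a world point X has camera coordinates R X + t; the wrist camera has in their place "hand_eye" (4x4, takes a point from camera to tool coordinates, whose origin is the TCP and whose axes are the tool frame's). Camera axes: x right, y down, z forward; pixel columns grow to the right and rows downward; lengths in m; the calibration is good to about 2 mm. A picture is of the moment at which its call begins: read the wrist's pose just before it. There is no depth.
- sign_off(): hands the job in, once; it reports no verdict.
The state is a dict: "time_s": time; "joints": joint angles; "dq": joint speeds; "tau": joint torques, N m; "tcp_pos": TCP position; "tool_rot": TCP orientation; "contact_force": force on the tool from outside, world axes, zero at the start; "wrist_torque": the same for the moment, N m; "width": opening from 0.0 (shut) to 1.0 (fully open).
Only numpy, scipy, OpenCV 4.12 (cv2) and the standard library are available. Lean on these libraries where they do the work, as an engineer would, in place of code of your own. Each camera call takes 0.05 s, during which the arm holds its last target.

### The job

Reload the scraper that lies on the slatted bench: pick up the steel blade with the notch in its end, and lay it flat on the scraper's wooden bed, in line with it, so that the single pin stands well inside the notch and the cutting edge points away from the handle. Lay it down, do not drop it, let go, and leave the plain blade without a notch where it is.

Things in the scene. Friction and masses are not known exactly. Their poses are not given: they have to be found in the camera images.
- blade_mid (a point): Centre, half-way up, of the notched blade: loose flat steel, 130 mm long (x), 58 wide (y), 5 thick (z up), 0.2 kg, centre of mass at x = -9. Open notch 30 mm wide, mid-width, from x = +20 to the +x end (+65), which starts away from the robot. Cutting edge: -x end, thinned to 3 mm. Lies on a fixed teak block 30 mm high, 36 wide, so its long edges overhang 11 mm each for a grasp across the width.
- plain_mid (a point): Centre, half-way up, of the plain blade, to be left alone: a loose steel plate of the same 130 x 58 x 5 mm with the same thinned edge at -x but no notch, lying in the same way on an identical teak block 30 mm high.
- pin (a point): Foot of the scraper's one upright steel pin, at the bed's top, 30 mm above the bench. Pin 10 mm thick, 20 tall. x runs along the bed towards the handle, z up. With the pin half-way down the notch (a good place) the blade's x points along this x and its centre is about 37 mm from here towards -x.
- scraper: The scraper, fixed to the bench; origin on the bench under the bed, 40 mm to -x of the pin. x towards the handle. Flat wooden bed 130 mm long (x = -45 to +85), 36 wide, 30 high, narrower than the blade, with free room for fingers on both sides; then a round handle 28 mm thick, 140 long, its top no higher than the bed.
There are look-alikes about, which are no part of the job. What is shaped like the part that bears blade_mid but black or purple is not meant.

How it is judged:
By the outcome, as a careful person would: the job done as asked, in the order asked, and still so for the second after the job is handed in, with the robot touching nothing.
It also fails if it takes over 38 s, if anything falls off the work surface, if the arm or the gripper's body presses on something with over 40 N, if the wrist force passes 120 N, or if a joint passes its speed limit or range.

## Working session

There is one attempt and no reset: what is moved stays moved. The work goes in short steps, Python scripts to look and compute and a tool call to move; the robot and the scene stay as the last step left them, time stands still between calls to the robot, and variables do not carry over. Pictures are saved under pics/ and viewed, and the job is handed in when it is done.

Besides the shell and the picture viewer there is one more tool, called as name(argument=value, ...), one argument or row to a line, values as JSON. drive_tool: Moves the arm, as the interface text tells. Its arguments: {"type":"object","properties":{"steps":{"type":"array","items":{"type":"object","properties":{"claw":{"type":"number"},"travel":{"type":"array","items":{"type":"number"}},"twist":{"type":"array","items":{"type":"number"}}}}}},"required":["steps"]}

```bash
mkdir -p pics; ls; cat > h.py <<'E'
from station import *
import numpy as np, cv2
from scipy.spatial.transform import Rotation as Ro
def save(n,img,s=1): cv2.imwrite(f'pics/{n}.png',cv2.resize(img[...,::-1],None,fx=s,fy=s,interpolation=cv2.INTER_CUBIC))
E
python3 - <<'E'
from h import *
s=observe();print(s)
for n in ['scene','top','wrist']:
    d=snapshot(n);save(n+'0',d['img'],1.25);np.savez(n+'0.npz',**d)
E
```

```text
pics
{'time_s': 0.0, 'joints': array([-1.20381343e+00,  1.16484875e-01,  1.44224695e+00, -5.76430648e-06,
        1.58398587e+00, -3.78130089e-02]), 'dq': array([ 0.0014351 ,  0.00029957, -0.00071035, -0.00114469,  0.00015665,
       -0.00065194]), 'tau': array([ 4.27629857e-04, -7.31991148e+01, -6.32494068e+01,  6.37584935e-05,
        6.22016581e-03, -9.82310553e-06]), 'tcp_pos': array([ 0.26573733, -0.62024623,  0.19087432]), 'tool_rot': array([ 0.38951391,  0.59062776, -0.38905447,  0.5899783 ]), 'contact_force': array([-0.25263709, -0.18148404,  0.1326716 ]), 'wrist_torque': array([-0.01659478, -0.04703864,  0.02540338]), 'width': 1.0019043520588482}
```

View pics/scene0.png

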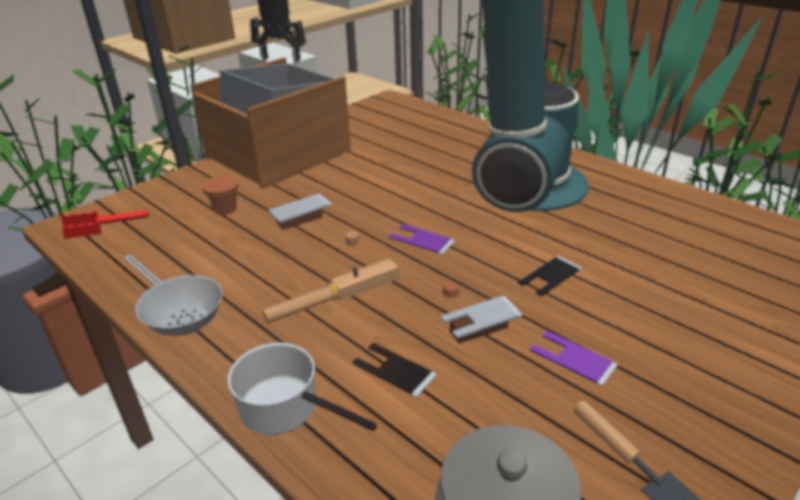

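View pics/top0.png

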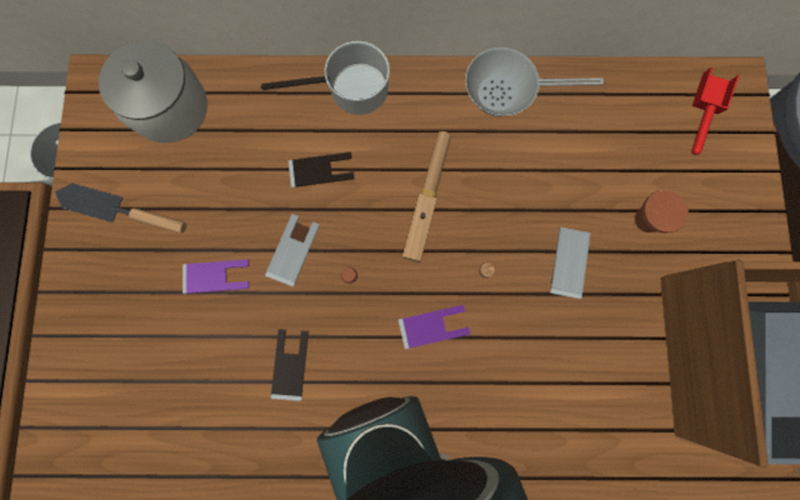

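View pics/wrist0.png

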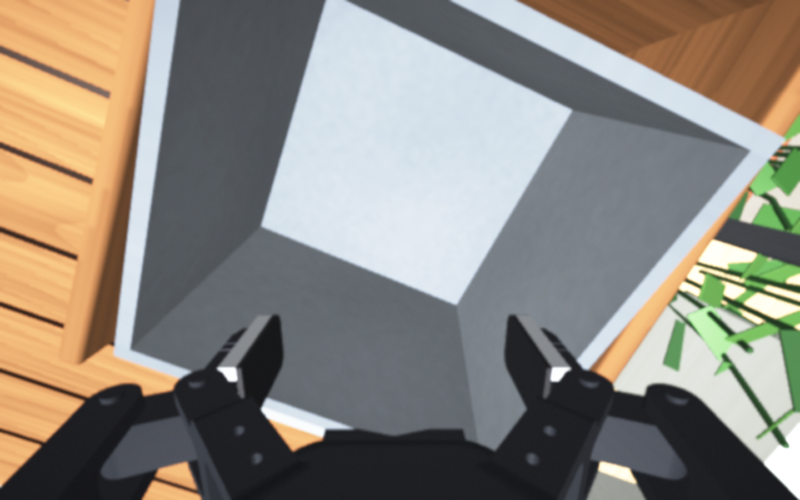

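Candidates in the top view (800x500 pixels):
- Silver with a notch: (292,250).
- Silver plain: (571,263).
- Black, notched: (321,170) and (290,365).
- Purple, notched: (216,276) and (434,327).

The silver notched one at (292,250) fits the description. The scraper is at (427,197), with its pin at (422,216). The gripper starts above the grey bin.

```bash
cat >> h.py <<'E'
def cast(d,uv,z):
    uv=np.atleast_2d(np.float64(uv)); K=d['intrinsics'];R=d['R'];t=d['t']
    r=np.c_[uv,np.ones(len(uv))]@np.linalg.inv(K).T@R; c=-R.T@t
    return c+r*((z-c[2])/r[:,2])[:,None]
E
python3 - <<'E'
from h import *
d=dict(np.load('top0.npz'));im=d['img'];hsv=cv2.cvtColor(im,cv2.COLOR_RGB2HSV)
save('crop1',np.hstack([im[160:240,195:275],im[100:215,310:370][:80],im[170:250,430:490]]),3.5)
m=((hsv[...,1]<60)&(hsv[...,2]>110)).astype(np.uint8)
cs,_=cv2.findContours(m,cv2.RETR_EXTERNAL,cv2.CHAIN_APPROX_NONE)
for c in cs:
    if cv2.contourArea(c)<300: continue
    (cx,cy),wh,a=cv2.minAreaRect(c)
    if not(200<cx<480 and 150<cy<250): continue
    b=cv2.boxPoints(((cx,cy),wh,a)); w=cast(d,b,.035)
    print('rect',(cx,cy),wh,a,cv2.contourArea(c));print(w[:,:2].round(4).tolist(),w.mean(0)[:2])
    print(np.linalg.norm(np.roll(w,1,0)-w,axis=1))
print('cam',-d['R'].T@d['t'])
E
```

```text
rect (456.1565856933594, 209.94886779785156) (25.463809967041016, 54.35787582397461) 8.471144676208496 1268.0
[[0.4325, -0.2493], [0.5632, -0.2755], [0.5541, -0.336], [0.4239, -0.3084]] [ 0.49344869 -0.29233305]
[0.05969301 0.1332529  0.0611828  0.13311396]
rect (233.2694549560547, 199.68951416015625) (24.54982566833496, 54.57562255859375) 23.025493621826172 1014.0
[[0.4659, 0.2927], [0.5895, 0.2471], [0.5657, 0.1912], [0.4432, 0.2379]] [0.5160885  0.24222102]
[0.05929803 0.13172841 0.06072218 0.1310937 ]
cam [0.35377885 0.04115073 0.90973202]
```

View pics/crop1.png

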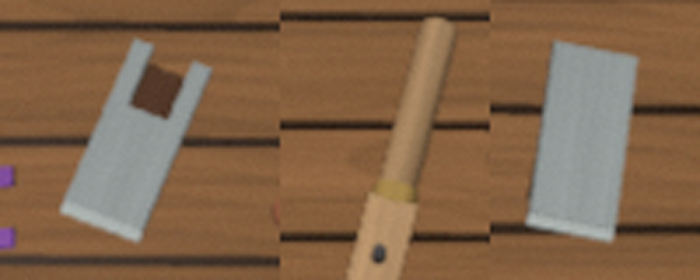

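The crop confirms that (233,200) in raw pixels is the silver blade with the open notch, with the teak block showing through it, notch pointing away from the robot. The blade at (456,210) is plain. Next I'll measure the scraper coarsely.

```bash
python3 - <<'E'
from h import *
d=dict(np.load('top0.npz'));im=d['img'];hsv=cv2.cvtColor(im,cv2.COLOR_RGB2HSV)
for p in [(335,190),(350,120),(343,155),(390,217),(320,150),(338,172)]: print(p,hsv[p[1],p[0]])
m=((hsv[...,0]>8)&(hsv[...,0]<26)&(hsv[...,2]>165)).astype(np.uint8)
m[:, :300]=0;m[:,375:]=0
cs,_=cv2.findContours(m,cv2.RETR_EXTERNAL,cv2.CHAIN_APPROX_NONE)
for c in cs:
    if cv2.contourArea(c)<100: continue
    r=cv2.minAreaRect(c);print(r);print(cast(d,cv2.boxPoints(r),.03)[:,:2].round(4).tolist())
save('m',np.repeat(m[90:220,300:380,None]*255,3,2),4)
save('c2',im[90:220,300:380],4)
s=observe();print(Ro.from_quat(s['tool_rot']).as_matrix().round(3), snapshot('wrist')['hand_eye'].round(3))
E
```

```text
(335, 190) [ 15 106 181]
(350, 120) [ 16 107 174]
(343, 155) [ 20 138 164]
(390, 217) [ 14 117 152]
(320, 150) [ 14 142 145]
(338, 172) [10 11 70]
((342.1723327636719, 155.94866943359375), (13.309786796569824, 103.13318634033203), 15.018359184265137)
[[0.5065, 0.0281], [0.7627, -0.0392], [0.7536, -0.0715], [0.4982, -0.0029]]
[[-0.     0.919  0.394]
 [ 0.001  0.394 -0.919]
 [-1.    -0.    -0.001]] [[ 0.    -0.284  0.959 -0.182]
 [ 0.    -0.959 -0.284  0.073]
 [ 1.     0.    -0.     0.001]
 [ 0.     0.     0.     1.   ]]
```

View pics/c2.png

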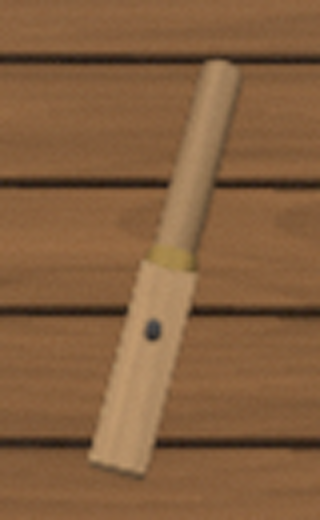

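The scraper's axis runs at about -14.7° in the world frame, and the near end of the bed is at x≈0.50. Next I'll work out the hover above the blade.

```bash
python3 - <<'E'
from h import *
s=observe();R=Ro.from_quat(s['tool_rot']).as_matrix()
for t in [(.51,.244,.34),(.51,.244,.22)]: print((100*R.T@(np.array(t)-s['tcp_pos'])).round(1))
d=dict(np.load('top0.npz'));print(cast(d,[338,172],.05),d['intrinsics'][0,0])
print(snapshot('wrist')['intrinsics'])
E
```

```text
[-14.8  56.5 -69.8]
[ -2.8  56.5 -69.8]
[[ 0.58106166 -0.00891969  0.05      ]] 369.890378211836
[[302.51947503   0.         314.66213291]
 [  0.         302.51947503 200.84711051]
 [  0.           0.           1.        ]]
```

drive_tool(
  steps=[
    {"claw": 100,"travel": [-8,0,0],"twist": [0,0,0]},
    {"claw": 100,"travel": [-14.8,0,0],"twist": [0,0,0]},
    {"claw": 100,"travel": [-14.8,0,0],"twist": [0,0,0]},
    {"claw": 100,"travel": [-14.8,56.5,-69.8],"twist": [-2.379,0,0]},
    {"claw": 100,"travel": [-14.8,56.5,-69.8],"twist": [-2.379,0,0]},
    {"claw": 100,"travel": [-14.8,56.5,-69.8],"twist": [-2.379,0,0]},
    {"claw": 100,"travel": [-14.8,56.5,-69.8],"twist": [-2.379,0,0]},
    {"claw": 100,"travel": [-14.8,56.5,-69.8],"twist": [-2.379,0,0]},
    {"claw": 100,"travel": [-14.8,56.5,-69.8],"twist": [-2.379,0,0]},
    {"claw": 100,"travel": [-14.8,56.5,-69.8],"twist": [-2.379,0,0]},
    {"claw": 100,"travel": [-14.8,56.5,-69.8],"twist": [-2.379,0,0]},
    {"claw": 100,"travel": [-14.8,56.5,-69.8],"twist": [-2.379,0,0]},
    {"claw": 100,"travel": [-14.8,56.5,-69.8],"twist": [-2.379,0,0]},
    {"claw": 100,"travel": [-14.8,56.5,-69.8],"twist": [-2.379,0,0]},
    {"claw": 100,"travel": [-14.8,56.5,-69.8],"twist": [-2.379,0,0]},
    {"claw": 100,"travel": [-14.8,56.5,-69.8],"twist": [-2.379,0,0]},
    {"claw": 100,"travel": [-14.8,56.5,-69.8],"twist": [-2.379,0,0]},
    {"claw": 100,"travel": [-2.8,56.5,-69.8],"twist": [-2.379,0,0]},
    {"claw": 100,"travel": [-2.8,56.5,-69.8],"twist": [-2.379,0,0]},
    {"claw": 100,"travel": [-2.8,56.5,-69.8],"twist": [-2.379,0,0]},
  ],
)

```text
time_s: 2.75
tcp_pos: [0.5086, 0.2435, 0.2156]
tool_rot: [-0.403, 0.583, 0.404, 0.578]
contact_force: [-0.5, 0.2, 1.3]
width: 1.0
```

```bash
cat >> h.py <<'E'
def wsnap(name=None):
    s=observe(); d=snapshot('wrist'); T=np.eye(4);T[:3,:3]=Ro.from_quat(s['tool_rot']).as_matrix();T[:3,3]=s['tcp_pos']
    C=np.linalg.inv(T@d['hand_eye']); d['R']=C[:3,:3];d['t']=C[:3,3]
    if name: save(name,d['img'],1.25); np.savez(name+'.npz',s_pos=s['tcp_pos'],s_rot=s['tool_rot'],**d)
    return s,d
E
python3 - <<'E'
from h import *
s,d=wsnap('w1');print(s['joints'],s['contact_force'],s['dq'].round(3))
print(Ro.from_quat(s['tool_rot']).as_matrix().round(4))
E
```

```text
[ 4.01007984e-01 -1.26554320e-01  1.64474087e+00  5.65408899e-04
  1.63058477e+00 -8.12884970e-01] [-0.52649684  0.23051692  1.27600464] [-0.016 -0.045 -0.11  -0.001  0.06  -0.011]
[[-0.0068 -0.937   0.3493]
 [-0.0023  0.3494  0.937 ]
 [-1.      0.0056 -0.0045]]
```

View pics/w1.png

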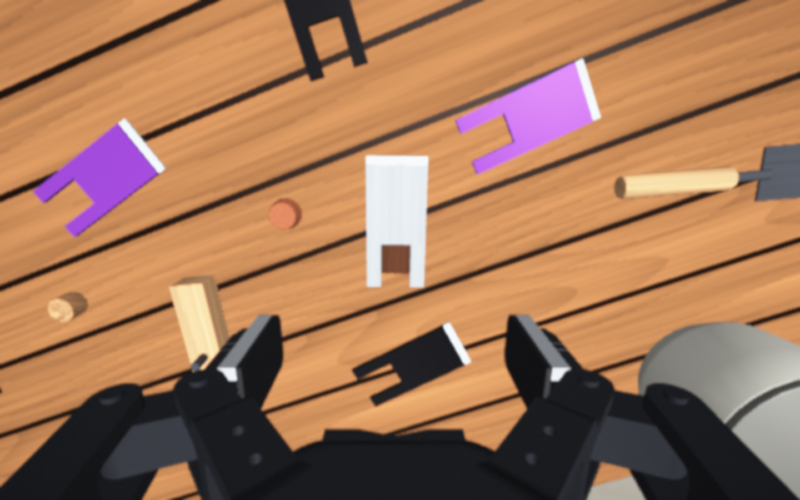

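The wrist view shows the notched silver blade upright in the middle at (397,220), with its notch toward the gripper. The scraper bed and pin are at (200,330).

```bash
cat >> h.py <<'E'
def blade(d,box,z=.035,vmin=150,smax=50):
    im=d['img'];hsv=cv2.cvtColor(im,cv2.COLOR_RGB2HSV)
    m=((hsv[...,1]<smax)&(hsv[...,2]>vmin)).astype(np.uint8)
    k=np.zeros_like(m);x0,y0,x1,y1=box;k[y0:y1,x0:x1]=1;m*=k
    cs,_=cv2.findContours(m,cv2.RETR_EXTERNAL,cv2.CHAIN_APPROX_NONE)
    c=max(cs,key=cv2.contourArea)
    w=cast(d,c.reshape(-1,2),z)[:,:2]
    r=cv2.minAreaRect((w*1000).astype(np.float32)) 
    print('rect mm',r,'area px',cv2.contourArea(c)); print(cv2.boxPoints(r).round(1).tolist())
    return c,w,r
E
python3 - <<'E'
from h import *
d=dict(np.load('w1.npz'))
blade(d,(280,110,355,240))
E
```

```text
rect mm ((515.4619750976562, 241.9561309814453), (59.463531494140625, 130.76446533203125), 68.59212493896484) area px 4097.0
[[443.70001220703125, 238.10000610351562], [565.5, 190.39999389648438], [587.2000122070312, 245.8000030517578], [465.3999938964844, 293.5]]
```

Both views agree: the blade centre is at (0.5155, 0.242) and its axis is at about -21.2°. I'll grasp at its centre of mass.

```bash
cat >> h.py <<'E'
def goto(pos,ang,zflip=1):
    """ang: tool z heading (deg), tool x down. prints rows"""
    s=observe();R=Ro.from_quat(s['tool_rot']).as_matrix()
    a=np.deg2rad(ang);z=np.array([np.cos(a),np.sin(a),0]);x=np.array([0,0,-1.]);G=np.c_[x,np.cross(z,x),z]
    print('travel',(100*R.T@(np.array(pos)-s['tcp_pos'])).round(2),'twist',Ro.from_matrix(R.T@G).as_rotvec().round(4),'now',s['tcp_pos'].round(4),s['contact_force'].round(1),s['width'].round(3))
E
python3 - <<'E'
from h import *
for z in (.06,.011): goto((.507,.245,z),68.8)
E
```

```text
Traceback (most recent call last):
  File "h.py", line 28, in goto
    print('travel',(100*R.T@(np.array(pos)-s['tcp_pos'])).round(2),'twist',Ro.from_matrix(R.T@G).as_rotvec().round(4),'now',s['tcp_pos'].round(4),s['contact_force'].round(1),s['width'].round(3))
                                                                                                                                                                              ^^^^^^^^^^^^^^^^
AttributeError: 'float' object has no attribute 'round'
```

```bash
sed -i "s/s\['width'\].round(3)/s['width']/" h.py
python3 - <<'E'
from h import *
for z in (.06,.011): goto((.507,.245,z),68.8)
E
```

```text
travel [15.95  0.28  0.06] twist [ 0.0126 -0.0013 -0.002 ] now [0.5097 0.2435 0.2195] [-0.1 -1.2  1.8] 1.0045435388277417
travel [20.85  0.27  0.07] twist [ 0.0126 -0.0013 -0.002 ] now [0.5097 0.2435 0.2195] [-0.1 -1.2  1.8] 1.0045435388277417
```

drive_tool(
  steps=[
    {"claw": 100,"travel": [6,0.28,0.06],"twist": [0.0126,-0.0013,-0.002]},
    {"claw": 100,"travel": [11,0.28,0.06],"twist": [0.0126,-0.0013,-0.002]},
    {"claw": 100,"travel": [15,0.28,0.06],"twist": [0.0126,-0.0013,-0.002]},
    {"claw": 100,"travel": [15.9,0.28,0.06],"twist": [0.0126,-0.0013,-0.002]},
    {"claw": 100,"travel": [15.9,0.28,0.06],"twist": [0.0126,-0.0013,-0.002]},
  ],
)

```text
time_s: 3.42
tcp_pos: [0.5082, 0.2452, 0.0632]
tool_rot: [-0.4, 0.583, 0.399, 0.584]
contact_force: [-0.2, -1.0, 1.2]
width: 0.999
```

```bash

python3 - <<'E'
from h import *
wsnap('w2')
goto((.507,.245,.011),68.8)
E
```

```text
travel [ 5.26  0.13 -0.09] twist [-0.0003  0.0024  0.0024] now [0.5084 0.2453 0.0636] [ 0.2 -0.1  0.1] 1.0008737118502642
```

View pics/w2.png

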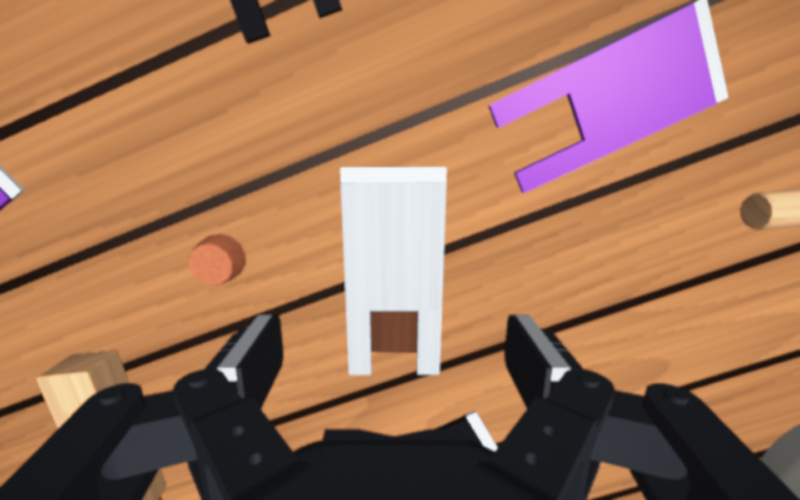

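The blade sits centred between the fingers and square to them, so I'll descend.

drive_tool(
  steps=[
    {"claw": 100,"travel": [3,0.13,-0.09],"twist": [0,0.0024,0.0024]},
    {"claw": 100,"travel": [4.6,0.13,-0.09],"twist": [0,0.0024,0.0024]},
    {"claw": 100,"travel": [5.25,0.13,-0.09],"twist": [0,0.0024,0.0024]},
    {"claw": 100,"travel": [5.25,0.13,-0.09],"twist": [0,0.0024,0.0024]},
    {"claw": 100,"travel": [5.25,0.13,-0.09],"twist": [0,0.0024,0.0024]},
  ],
)

```text
time_s: 4.1
tcp_pos: [0.5074, 0.2453, 0.012]
tool_rot: [-0.4, 0.583, 0.399, 0.584]
contact_force: [-0.0, 0.3, -0.5]
width: 0.996
```

```bash

python3 - <<'E'
from h import *
wsnap('w3')
goto((.507,.245,.011),68.8)
E
```

```text
travel [ 0.1   0.03 -0.04] twist [-0.0003  0.0007  0.0008] now [0.5074 0.2452 0.012 ] [-0.3  1.2  0.6] 0.9981695502264684
```

View pics/w3.png

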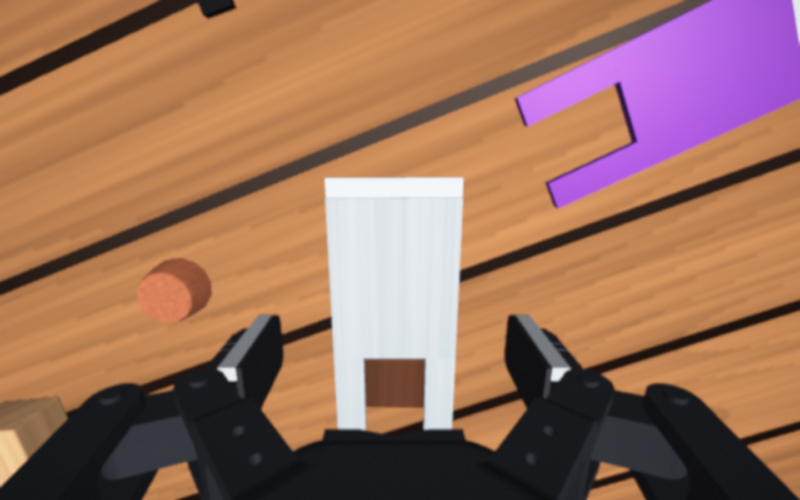

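The grasp point projects to row ~302, close to the blade's centre of mass. I'll close the fingers.

drive_tool(
  steps=[
    {"claw": 80,"travel": [0.1,0,0],"twist": [0,0,0]},
    {"claw": 68,"travel": [0.1,0,0],"twist": [0,0,0]},
    {"claw": 50,"travel": [0.1,0,0],"twist": [0,0,0]},
    {"claw": 40,"travel": [0.1,0,0],"twist": [0,0,0]},
    {"claw": 40,"travel": [0.1,0,0],"twist": [0,0,0]},
    {"claw": 40,"travel": [0.1,0,0],"twist": [0,0,0]},
  ],
)

```text
time_s: 4.9
tcp_pos: [0.5074, 0.2452, 0.0109]
tool_rot: [-0.399, 0.583, 0.399, 0.584]
contact_force: [-1.1, 0.3, -0.0]
width: 0.399
```

```bash

python3 - <<'E'
from h import *
wsnap('w4')
goto((.507,.245,.011),68.8)
E
```

```text
travel [-0.01  0.03 -0.04] twist [-0.0002  0.0007  0.0008] now [0.5074 0.2452 0.0109] [-0.6  0.1 -0.6] 0.400766665956637
```

View pics/w4.png

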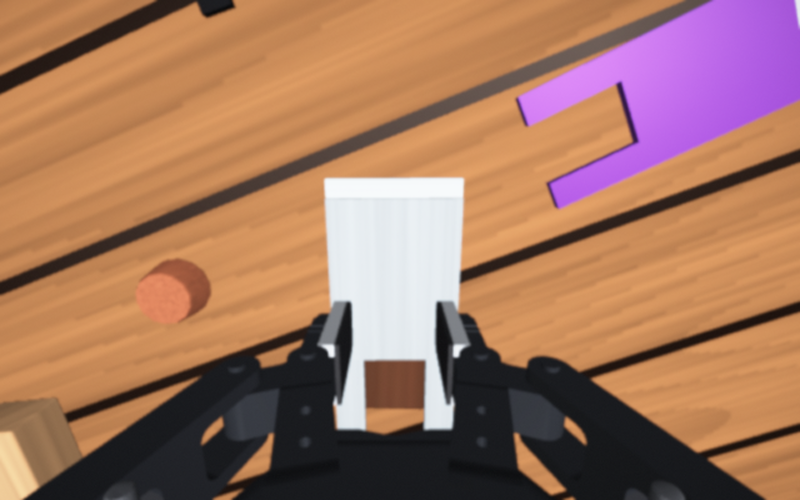

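The fingers closed to 40 % with no resistance, and the pads appear above the blade at rows 303-400. They seem to have missed the blade in height. I'll check with the scene camera before moving.

```bash

python3 - <<'E'
from h import *
d=snapshot('scene');np.savez('scene1.npz',**d);s=observe()
R=Ro.from_quat(s['tool_rot']).as_matrix()
def pr(X):
    c=d['R']@X+d['t'];p=d['intrinsics']@c;return p[:2]/p[2]
for l in [(0,0,0),(-.019,0,0),(-.05,0,0),(-.073,0,0),(0,0,.017),(0,0,-.017)]: print(l,pr(s['tcp_pos']+R@np.array(l)).round(1))
x,y=pr(s['tcp_pos']).astype(int)
print(x,y,observe()['time_s'])
im=d['img'].copy()
save('s1',im[max(0,y-80):y+50,x-90:x+90],4.4)
d2=snapshot('top');save('t1',d2['img'],1.25)
E
```

```text
(0, 0, 0) [387.4 258.5]
(-0.019, 0, 0) [387.8 251.9]
(-0.05, 0, 0) [388.6 240.8]
(-0.073, 0, 0) [389.2 232.4]
(0, 0, 0.017) [391.4 263.1]
(0, 0, -0.017) [383.4 253.9]
387 258 5.0
```

View pics/s1.png

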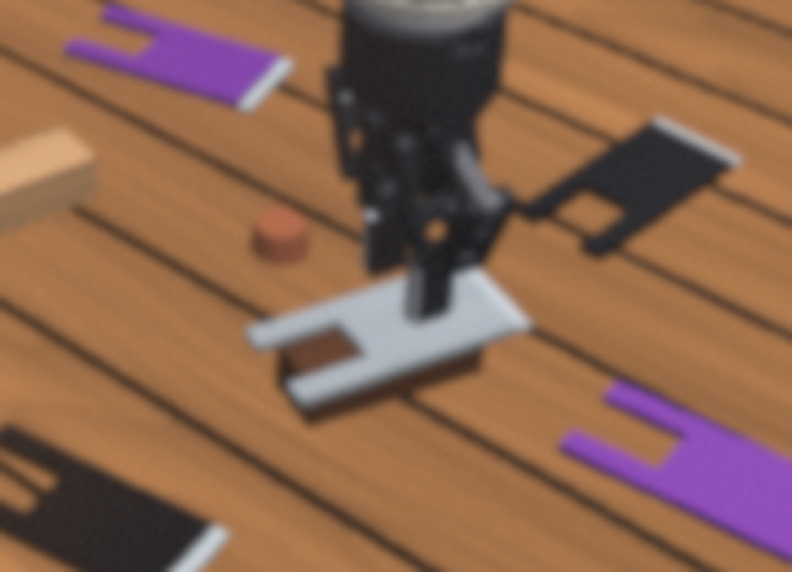

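The scene view agrees: the fingertips at crop (430,320) are about 10-20 mm above the blade top, although the reported TCP z is 0.011. So the real tips end well behind the stated TCP. The blade hasn't moved. I'll open and go down in small steps, checking with the cameras and force.

drive_tool(
  steps=[
    {"claw": 100,"travel": [0,0,0],"twist": [0,0,0]},
    {"claw": 100,"travel": [0,0,0],"twist": [0,0,0]},
    {"claw": 100,"travel": [0,0,0],"twist": [0,0,0]},
    {"claw": 100,"travel": [0,0,0],"twist": [0,0,0]},
    {"claw": 100,"travel": [0.5,0,0],"twist": [0,0,0]},
    {"claw": 100,"travel": [1,0,0],"twist": [0,0,0]},
    {"claw": 100,"travel": [1.5,0,0],"twist": [0,0,0]},
    {"claw": 100,"travel": [1.5,0,0],"twist": [0,0,0]},
  ],
)

```text
time_s: 6.05
tcp_pos: [0.5071, 0.2451, -0.0047]
tool_rot: [-0.399, 0.583, 0.399, 0.584]
contact_force: [0.4, 0.6, -0.8]
width: 1.0
```

```bash

python3 - <<'E'
from h import *
d=snapshot('scene');save('s2',d['img'][178:308,297:477],4.4)
wsnap('w5')
goto((.507,.245,-.02),68.8)
E
```

```text
travel [ 1.59  0.03 -0.04] twist [-0.0003  0.0006  0.0007] now [ 0.5074  0.2452 -0.0041] [-0.  -0.3 -0.5] 1.0022297441491963
```

View pics/s2.png

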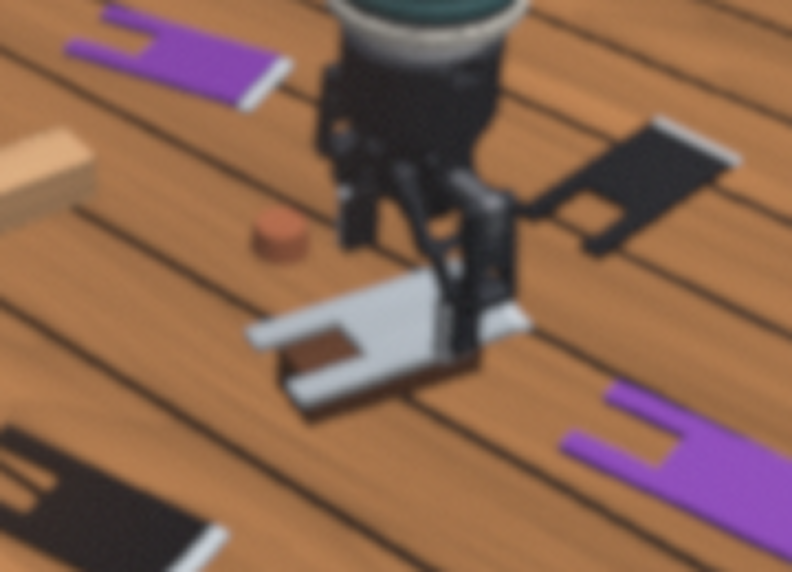

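View pics/w5.png

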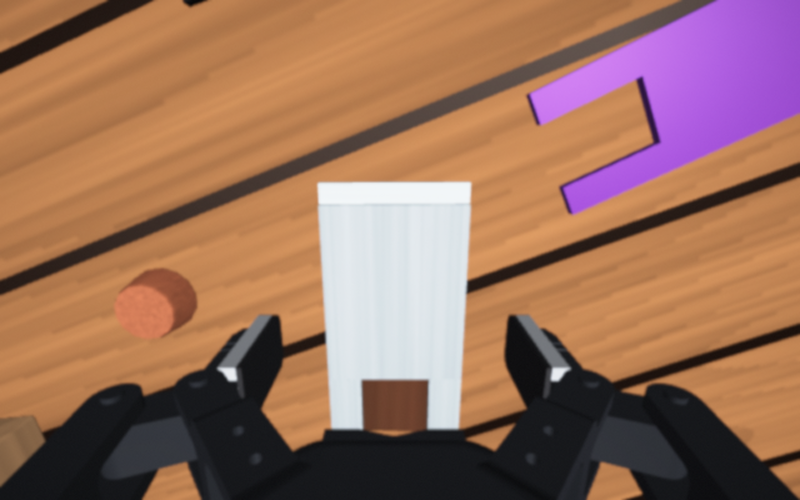

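The open tips are still about 11 mm above the blade top by the depth ratio, and the force is near zero. I'll go 19 mm further down.

drive_tool(
  steps=[
    {"claw": 100,"travel": [0.6,0.03,-0.04],"twist": [0,0,0]},
    {"claw": 100,"travel": [1.2,0.03,-0.04],"twist": [0,0,0]},
    {"claw": 100,"travel": [1.9,0.03,-0.04],"twist": [0,0,0]},
    {"claw": 100,"travel": [1.9,0.03,-0.04],"twist": [0,0,0]},
  ],
)

```text
time_s: 6.65
tcp_pos: [0.5066, 0.2448, -0.0239]
tool_rot: [-0.399, 0.584, 0.399, 0.583]
contact_force: [1.1, 0.6, 1.0]
width: 0.999
```

```bash

python3 - <<'E'
from h import *
d=snapshot('scene');save('s3',d['img'][178:308,297:477],4.4)
wsnap('w6')
goto((.507,.245,-.023),68.8)
E
```

```text
travel [-0.01  0.    0.  ] twist [-0.0002  0.0005  0.0006] now [ 0.507   0.245  -0.0231] [ 0.2  0.8 -0.2] 1.0016203869468976
```

View pics/s3.png

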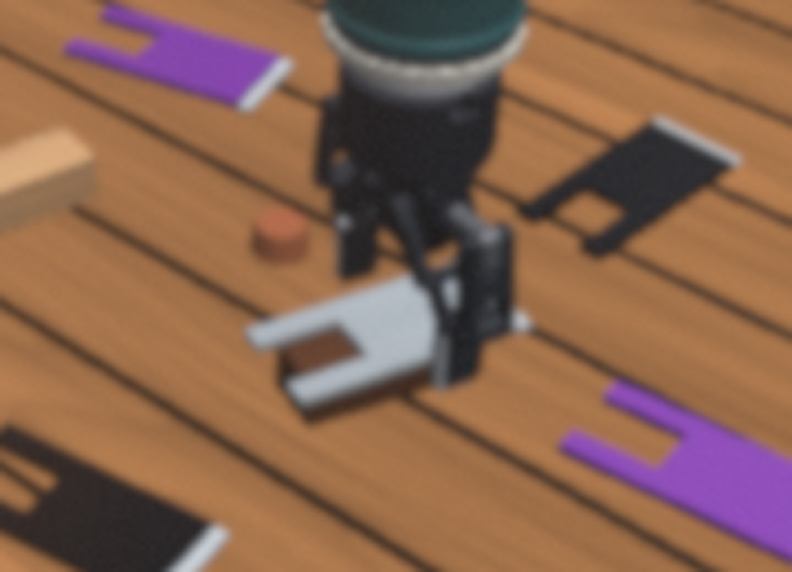

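View pics/w6.png

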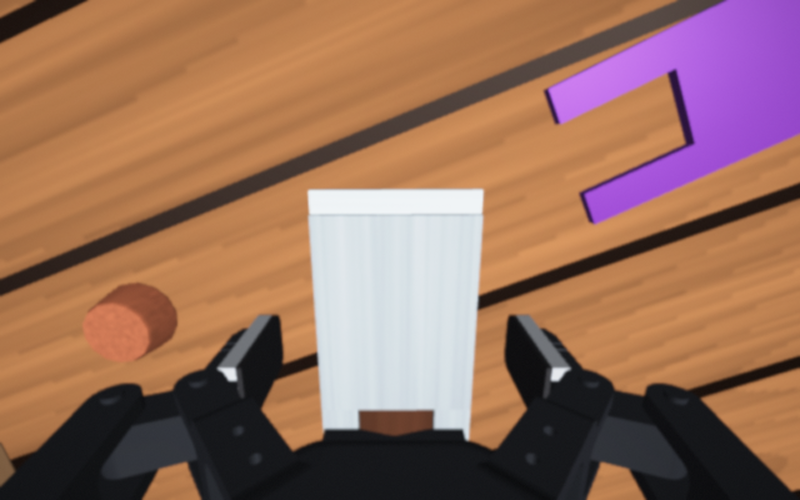

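Now the tips stand below the blade top on both sides, so I'll close.

drive_tool(
  steps=[
    {"claw": 80,"travel": [0,0,0],"twist": [0,0,0]},
    {"claw": 60,"travel": [0,0,0],"twist": [0,0,0]},
    {"claw": 45,"travel": [0,0,0],"twist": [0,0,0]},
    {"claw": 45,"travel": [0,0,0],"twist": [0,0,0]},
    {"claw": 45,"travel": [0,0,0],"twist": [0,0,0]},
  ],
)

```text
time_s: 7.38
tcp_pos: [0.5072, 0.245, -0.0224]
tool_rot: [-0.4, 0.583, 0.399, 0.584]
contact_force: [-3.6, -2.2, 7.0]
width: 0.658
```

```bash

python3 - <<'E'
from h import *
d=snapshot('scene');save('s4',d['img'][178:308,297:477],4.4)
wsnap('w7')
goto((.507,.245,-.023),68.8)
E
```

```text
travel [ 0.06  0.02 -0.01] twist [-0.0002  0.0008  0.001 ] now [ 0.5072  0.245  -0.0224] [-3.7 -2.7  7.9] 0.6581646773314911
```

View pics/s4.png

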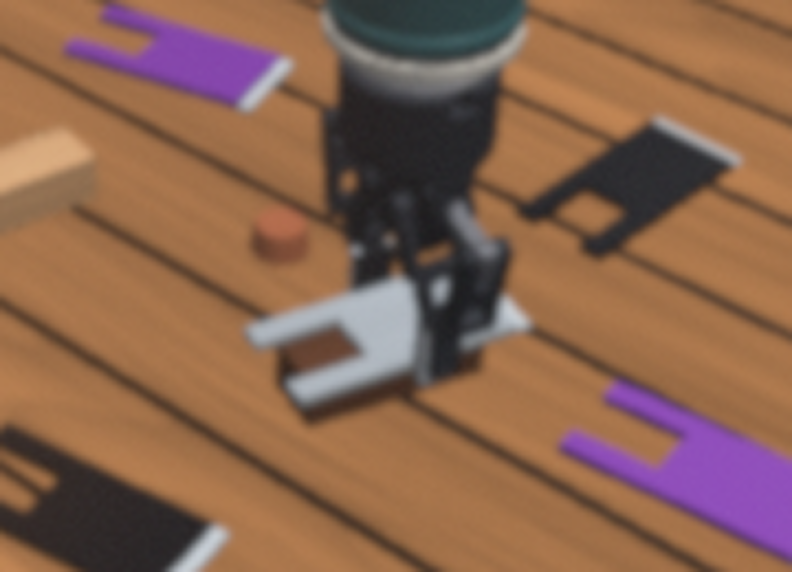

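View pics/w7.png

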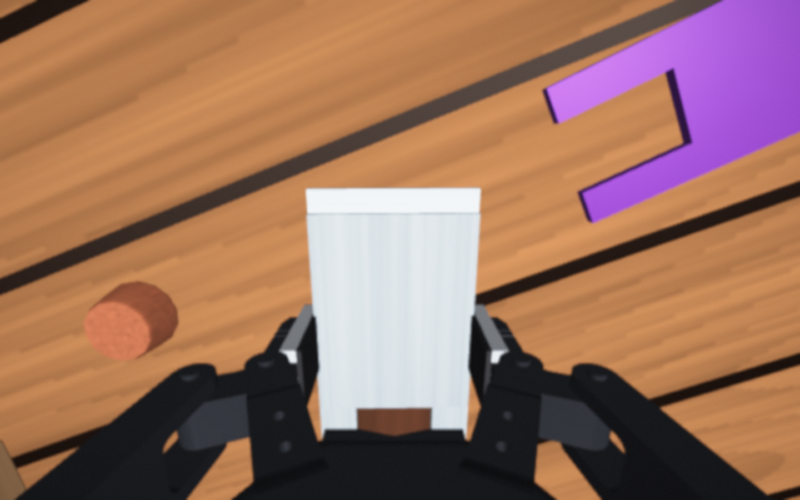

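The gripper stopped at 0.658, about 56 mm, so it has the blade. Now I'll refine the scraper pose from the first top and scene images.

```bash

python3 - <<'E'
from h import *
d=dict(np.load('top0.npz'));im=d['img'];hsv=cv2.cvtColor(im,cv2.COLOR_RGB2HSV)
# pin blob
g=im.max(2).astype(float);sub=g[165:180,330:346];w=np.clip(120-sub,0,None)
yy,xx=np.mgrid[165:180,330:346];print('pin px',(w*xx).sum()/w.sum(),(w*yy).sum()/w.sum())
print(sub[3:12].astype(int))
p=[(w*xx).sum()/w.sum(),(w*yy).sum()/w.sum()]
for z in(.03,.04,.05):print(z,cast(d,p,z).round(4))
m=((hsv[...,0]>8)&(hsv[...,0]<26)&(hsv[...,2]>165)).astype(np.uint8)
m[:,:300]=0;m[:,375:]=0
bed=m.copy();bed[:160]=0;bed=cv2.morphologyEx(bed,cv2.MORPH_CLOSE,np.ones((7,7)))
c=max(cv2.findContours(bed,0,1)[0],key=cv2.contourArea).reshape(-1,2)
w=(cast(d,c,.03)[:,:2]*1000).astype(np.float32);r=cv2.minAreaRect(w);print('bed',r,cv2.boxPoints(r).tolist())
ys,xs=np.nonzero(bed);W=cast(d,np.c_[xs,ys],.03)[:,:2];u=np.linalg.svd(W-W.mean(0),full_matrices=False)[2][0];print('bed ctr',W.mean(0),np.rad2deg(np.arctan2(*(u*np.sign(u[0]))[::-1])))
h=m.copy();h[148:]=0;h=cv2.morphologyEx(h,cv2.MORPH_OPEN,np.ones((3,3)));c=max(cv2.findContours(h,0,1)[0],key=cv2.contourArea)
ys,xs=np.nonzero(h);W2=cast(d,np.c_[xs,ys],.028)[:,:2];print('handle ctr',W2.mean(0))
v=W2.mean(0)-W.mean(0);print('axis',np.rad2deg(np.arctan2(v[1],v[0])))
d1=dict(np.load('scene0.npz'));save('pinsc',d1['img'][190:270,200:330],6)
E
```

```text
pin px 335.5145317545748 170.78686759956943
[[ 48  84 152 182 185 190 184 178 180 179 180 175 175 174 176 177]
 [112 133 166 181 188 188 180 161 148 166 182 177 173 176 175 175]
 [121 150 175 184 191 183 157 115  95 121 161 176 175 177 176 176]
 [133 160 179 185 188 183 137  80  74  77 142 176 176 175 177 163]
 [145 170 180 187 188 172 117  73  70  70 139 175 175 175 177 153]
 [155 179 183 189 187 162 107  61  64  68 138 174 174 176 176 145]
 [157 181 183 189 188 174 127  63  54  98 153 172 175 174 173 150]
 [158 179 185 191 184 177 166 139 137 157 169 171 175 178 162 141]
 [167 179 188 190 183 177 178 176 175 176 173 172 175 178 155 129]]
0.03 [[ 0.5894 -0.004   0.03  ]]
0.04 [[ 0.5867 -0.0035  0.04  ]]
0.05 [[ 0.584 -0.003  0.05 ]]
bed ((561.4508666992188, -3.1356239318847656), (32.378173828125, 122.18464660644531), 75.24736785888672) [[498.25, -3.2340869903564453], [616.40673828125, -34.34796142578125], [624.6517333984375, -3.037160873413086], [506.4949951171875, 28.07671356201172]]
bed ctr [ 0.5532517  -0.00173557] -10.925456286491958
handle ctr [ 0.69394923 -0.03386394]
axis -12.862977441729319
```

View pics/pinsc.png

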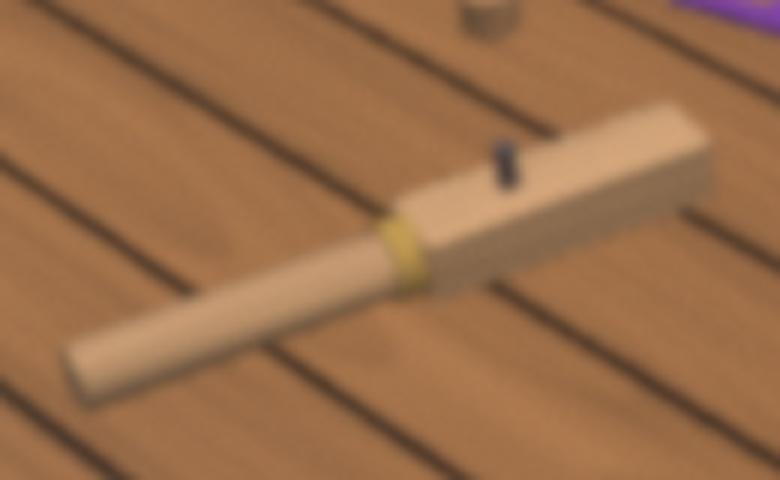

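Pin estimates so far are pixel (337.8,171.6) in the top view and foot at (285.5,221.2) in the scene view. The blob centroid is skewed by a dark slat gap. I'll lift, then view the scraper with the wrist camera beside the held blade.

```bash

python3 - <<'E'
from h import *
d=dict(np.load('top0.npz'));d1=dict(np.load('scene0.npz'))
print(cast(d,[337.8,171.6],.045),cast(d1,[285.5,221.2],.03),cast(d1,[284.2,214.2],.05))
goto((.507,.245,.07),68.8)
goto((.60,.16,.085),75.5)
E
```

```text
[[ 0.58337419 -0.00873451  0.045     ]] [[ 0.58246167 -0.00367415  0.03      ]] [[ 0.58303292 -0.00569866  0.05      ]]
travel [-9.24  0.01 -0.  ] twist [-0.0002  0.0008  0.001 ] now [ 0.5072  0.245  -0.0224] [-3.7 -2.7  7.9] 0.6581646773314911
travel [-10.73 -11.74  -4.56] twist [-0.1171  0.0008  0.001 ] now [ 0.5072  0.245  -0.0224] [-3.7 -2.7  7.9] 0.6581646773314911
```

drive_tool(
  steps=[
    {"claw": 45,"travel": [-2,0,0],"twist": [0,0,0]},
    {"claw": 45,"travel": [-5,0,0],"twist": [0,0,0]},
    {"claw": 45,"travel": [-9,0,0],"twist": [0,0,0]},
    {"claw": 45,"travel": [-10.7,-4,-1.5],"twist": [-0.04,0,0]},
    {"claw": 45,"travel": [-10.7,-8,-3.1],"twist": [-0.08,0,0]},
    {"claw": 45,"travel": [-10.7,-11.7,-4.6],"twist": [-0.117,0,0]},
    {"claw": 45,"travel": [-10.7,-11.7,-4.6],"twist": [-0.117,0,0]},
    {"claw": 45,"travel": [-10.7,-11.7,-4.6],"twist": [-0.117,0,0]},
  ],
)

```text
time_s: 8.48
tcp_pos: [0.5993, 0.1599, 0.0854]
tool_rot: [-0.433, 0.559, 0.433, 0.56]
contact_force: [0.1, 0.5, -2.3]
width: 0.657
```

```bash

python3 - <<'E'
from h import *
wsnap('w8')
goto((.60,.16,.085),75.5)
E
```

```text
travel [ 0.03 -0.09  0.  ] twist [-0.0001  0.001   0.0012] now [0.5991 0.1602 0.0853] [-0.1 -0.1 -2.6] 0.6578719691100532
```

View pics/w8.png

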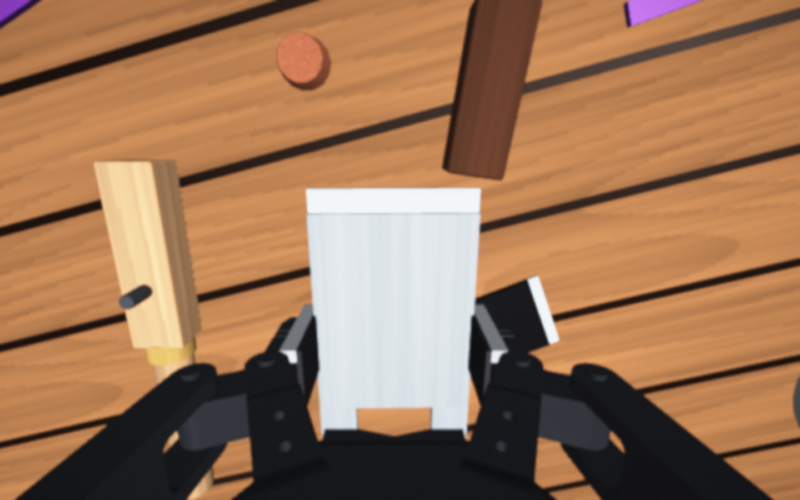

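The wrist view shows the blade held square: cutting edge at row 189, notch base at row 408. The whole bed top is visible with corners at about (95,162), (152,160), (184,349), (133,347). The pin foot is at about (147,292).

```bash

python3 - <<'E'
from h import *
d=dict(np.load('w8.npz'));im=d['img'];save('w8c',im[115:300,60:180],4)
c=cast(d,np.array([(95,162),(152,160),(184,349),(133,347)])/1.25,.03);print(c.round(4))
e=[(c[3]-c[0]),(c[2]-c[1])];print([np.rad2deg(np.arctan2(v[1],v[0])).round(2) for v in e],[np.linalg.norm(v) for v in e],np.linalg.norm(c[1]-c[0]),'ctr',c.mean(0))
print('pin foot',cast(d,np.array([147,292])/1.25,.03))
print('pin top',cast(d,np.array([127,302])/1.25,.05))
# blade in tool frame
R=Ro.from_quat(d['s_rot']).as_matrix()
for zt in (.058,.06):
  # blade top plane height relative tcp z
  b=cast(d,np.array([(307,189),(480,188),(432,408),(357,408)])/1.25,d['s_pos'][2]+zt);print(zt,((b-d['s_pos'])@R).round(4).tolist(),np.linalg.norm(b[1]-b[0]),np.linalg.norm(b[2]-b[3]))
E
```

```text
[[ 0.4973 -0.002   0.03  ]
 [ 0.5049  0.0322  0.03  ]
 [ 0.6306 -0.0013  0.03  ]
 [ 0.62   -0.0355  0.03  ]]
[np.float64(-15.27), np.float64(-14.93)] [np.float64(0.12726418704976863), np.float64(0.1300524220235084)] 0.034996664878567986 ctr [ 0.56318724 -0.00167534  0.03      ]
pin foot [[ 0.58398509 -0.00800566  0.03      ]]
pin top [[ 0.58247885 -0.00726808  0.05      ]]
0.058 [[-0.0581, 0.0559, -0.0283], [-0.058, 0.0563, 0.0278], [-0.058, -0.0286, 0.0147], [-0.058, -0.0286, -0.0144]] 0.05614277458020164 0.029101658877030676
0.06 [[-0.0601, 0.0562, -0.0279], [-0.06, 0.0565, 0.0274], [-0.06, -0.027, 0.0145], [-0.06, -0.0269, -0.0141]] 0.05523310887364947 0.02863013282078996
```

View pics/w8c.png

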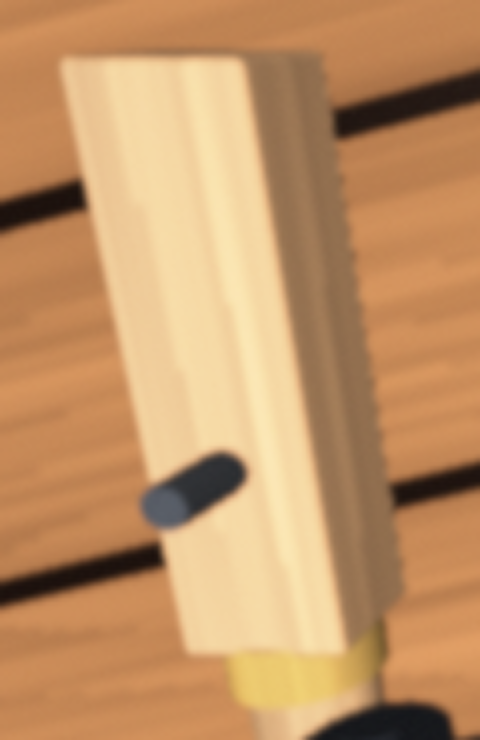

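The scraper axis is at -15.0° and the pin at about (0.583,-0.0075); the views agree to within 1-4 mm. In the tool frame the blade centre is at y=-9 mm, z≈0. The TCP target is (0.5386, 0.0044) with tool z heading 75°, setting down at z≈-0.0225.

```bash

python3 - <<'E'
from h import *
goto((.5386,.0044,.085),75)
goto((.5386,.0044,.025),75)
E
```

```text
travel [ 1.00e-02  1.96e+00 -1.66e+01] twist [0.0086 0.001  0.0012] now [0.5991 0.1602 0.0853] [-0.1 -0.1 -2.6] 0.6578719691100532
travel [  6.01   1.97 -16.6 ] twist [0.0086 0.001  0.0012] now [0.5991 0.1602 0.0853] [-0.1 -0.1 -2.6] 0.6578719691100532
```

drive_tool(
  steps=[
    {"claw": 45,"travel": [0,0.4,-3],"twist": [0.004,0,0]},
    {"claw": 45,"travel": [0,0.9,-7.5],"twist": [0.008,0,0]},
    {"claw": 45,"travel": [0,1.4,-12],"twist": [0.0086,0.001,0.001]},
    {"claw": 45,"travel": [0,1.97,-15.5],"twist": [0.0086,0.001,0.001]},
    {"claw": 45,"travel": [2,1.97,-16.6],"twist": [0.0086,0.001,0.001]},
    {"claw": 45,"travel": [4.5,1.97,-16.6],"twist": [0.0086,0.001,0.001]},
    {"claw": 45,"travel": [6,1.97,-16.6],"twist": [0.0086,0.001,0.001]},
    {"claw": 45,"travel": [6,1.97,-16.6],"twist": [0.0086,0.001,0.001]},
    {"claw": 45,"travel": [6,1.97,-16.6],"twist": [0.0086,0.001,0.001]},
  ],
)

```text
time_s: 9.65
tcp_pos: [0.539, 0.0048, 0.0258]
tool_rot: [-0.431, 0.561, 0.43, 0.561]
contact_force: [-0.2, -0.1, -2.4]
width: 0.657
```

```bash

python3 - <<'E'
from h import *
goto((.5386,.0044,-.0225),75)
wsnap('w9');d=snapshot('scene');np.savez('scene5.npz',**d);save('s5',d['img'][150:280,220:400],4.4)
E
```

```text
travel [ 4.83  0.03 -0.05] twist [0.0006 0.0002 0.0009] now [0.539  0.0048 0.0258] [-0.2 -0.1 -2.4] 0.6565525957724968
```

View pics/w9.png

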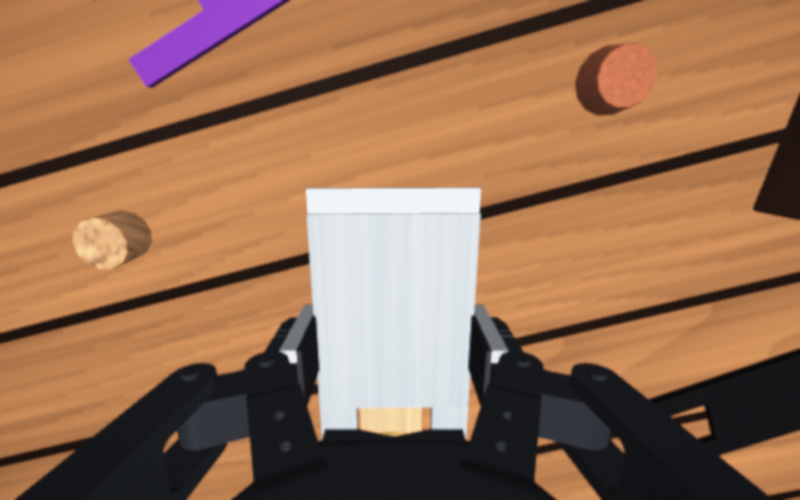

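View pics/s5.png

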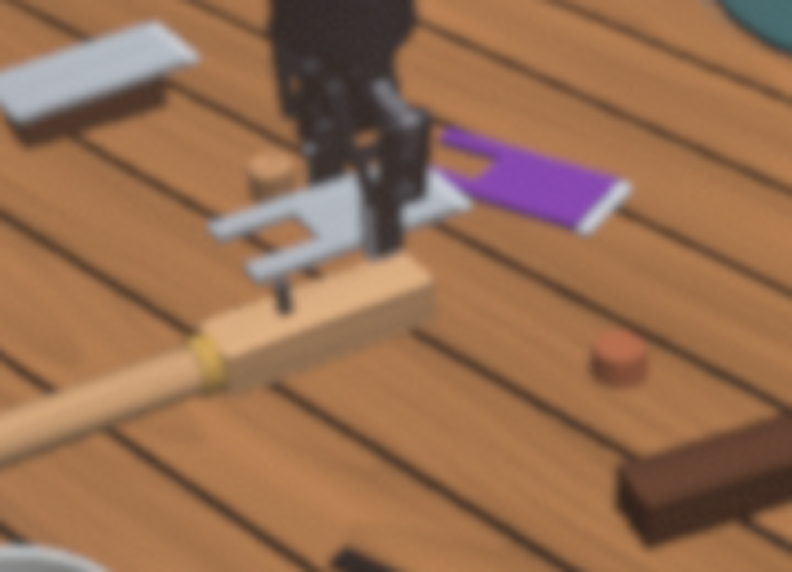

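The blade hovers level over the bed; the bed shows centred through the notch, and the fingers straddle the bed. I'll lower to about 8 mm above it and check.

drive_tool(
  steps=[
    {"claw": 45,"travel": [1.5,0.03,-0.05],"twist": [0,0,0]},
    {"claw": 45,"travel": [3,0.03,-0.05],"twist": [0,0,0]},
    {"claw": 45,"travel": [4,0.03,-0.05],"twist": [0,0,0]},
    {"claw": 45,"travel": [4,0.03,-0.05],"twist": [0,0,0]},
  ],
)

```text
time_s: 10.25
tcp_pos: [0.5381, 0.0042, -0.0153]
tool_rot: [-0.43, 0.561, 0.431, 0.561]
contact_force: [0.1, 0.0, -2.5]
width: 0.658
```

```bash

python3 - <<'E'
from h import *
goto((.5386,.0044,-.0225),75)
d=snapshot('scene');np.savez('scene6.npz',**d);save('s6',d['img'][150:280,220:400],4.4)
E
```

```text
travel [ 0.72 -0.05  0.03] twist [ 0.0003 -0.0002 -0.0005] now [ 0.5381  0.0042 -0.0153] [ 0.1  0.  -2.5] 0.6584905657346761
```

View pics/s6.png

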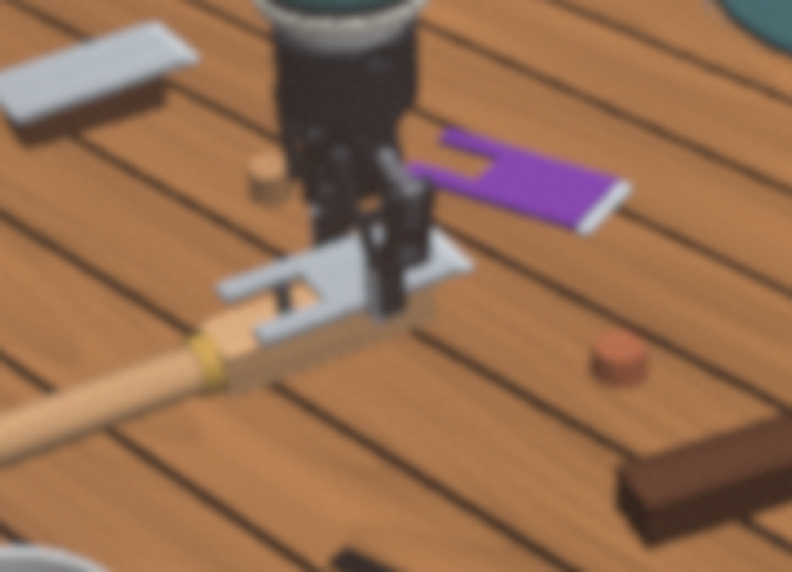

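The pin at (285,300) stands in the notch, roughly half-way along. I'll set the blade down slowly.

drive_tool(
  steps=[
    {"claw": 45,"travel": [0.3,-0.03,0.03],"twist": [0,0,0]},
    {"claw": 45,"travel": [0.5,-0.03,0.03],"twist": [0,0,0]},
    {"claw": 45,"travel": [0.65,-0.03,0.03],"twist": [0,0,0]},
    {"claw": 45,"travel": [0.65,-0.03,0.03],"twist": [0,0,0]},
  ],
)

```text
time_s: 10.8
tcp_pos: [0.5389, 0.0044, -0.021]
tool_rot: [-0.431, 0.561, 0.43, 0.561]
contact_force: [0.1, 0.9, -2.1]
width: 0.658
```

```bash

python3 - <<'E'
from h import *
goto((.5386,.0044,-.0235),75)
E
```

```text
travel [ 0.25  0.03 -0.01] twist [0.0003 0.     0.0006] now [ 0.5389  0.0044 -0.021 ] [ 0.1  0.9 -2.1] 0.6582858585487205
```

drive_tool(
  steps=[
    {"claw": 45,"travel": [0.07,0.02,-0.01],"twist": [0,0,0]},
    {"claw": 45,"travel": [0.12,0.02,-0.01],"twist": [0,0,0]},
    {"claw": 45,"travel": [0.12,0.02,-0.01],"twist": [0,0,0]},
  ],
)

```text
time_s: 11.18
tcp_pos: [0.5387, 0.0044, -0.0222]
tool_rot: [-0.431, 0.561, 0.43, 0.561]
contact_force: [0.2, -0.1, -2.1]
width: 0.653
```

drive_tool(
  steps=[
    {"claw": 45,"travel": [0.06,0,0],"twist": [0,0,0]},
    {"claw": 45,"travel": [0.1,0,0],"twist": [0,0,0]},
    {"claw": 45,"travel": [0.1,0,0],"twist": [0,0,0]},
  ],
)

```text
time_s: 11.55
tcp_pos: [0.5387, 0.0044, -0.0224]
tool_rot: [-0.431, 0.561, 0.43, 0.561]
contact_force: [-6.3, 0.4, 8.3]
width: 0.658
```

The blade is seated: +8 N at z=-0.0224, the same height as on its block. I'll relieve the press slightly and open gradually.

drive_tool(
  steps=[
    {"claw": 55,"travel": [-0.02,0,0],"twist": [0,0,0]},
    {"claw": 70,"travel": [-0.02,0,0],"twist": [0,0,0]},
    {"claw": 75,"travel": [-0.02,0,0],"twist": [0,0,0]},
    {"claw": 90,"travel": [-0.02,0,0],"twist": [0,0,0]},
    {"claw": 100,"travel": [-0.02,0,0],"twist": [0,0,0]},
    {"claw": 100,"travel": [-0.02,0,0],"twist": [0,0,0]},
  ],
)

```text
time_s: 12.3
tcp_pos: [0.5388, 0.0044, -0.0222]
tool_rot: [-0.431, 0.561, 0.43, 0.561]
contact_force: [-0.0, -0.9, -0.2]
width: 0.996
```

```bash

python3 - <<'E'
from h import *
s,d=wsnap('w10');print(s['contact_force'],s['width'])
d=snapshot('scene');save('s7',d['img'][150:280,220:400],4.4)
goto((.5386,.0044,.2),75)
E
```

```text
[-0.01837713 -0.85272951 -0.16021748] 0.996444817489367
travel [-22.22  -0.    -0.  ] twist [0.0003 0.0001 0.0007] now [ 0.5388  0.0044 -0.0222] [ 0.2 -0.3 -0.2] 0.9973885867644957
```

View pics/w10.png

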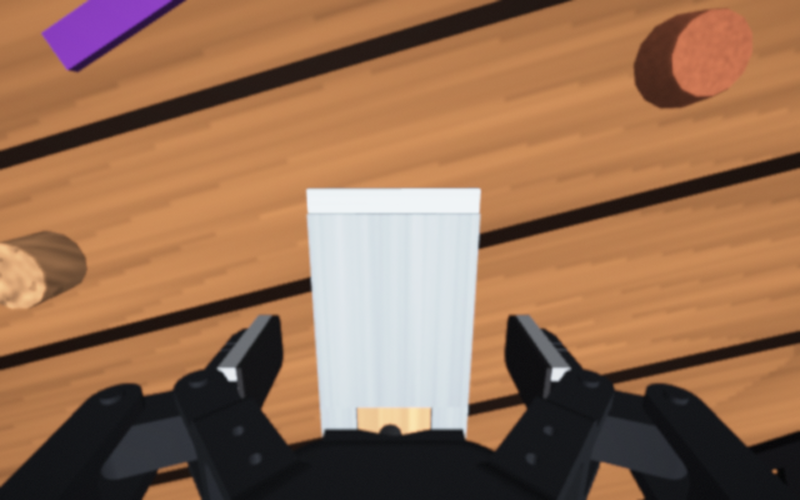

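View pics/s7.png

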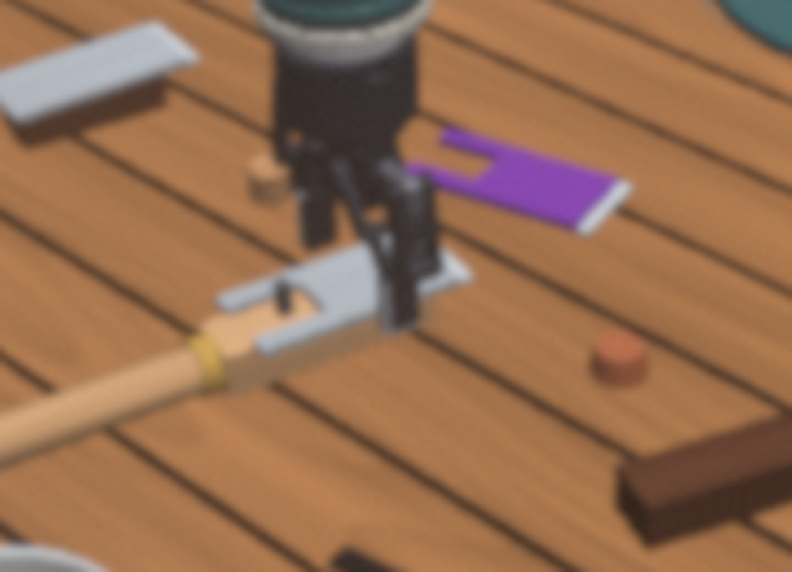

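The blade didn't move on release, lies flat, and the pin shows centred in the notch at (390,430). I'll back off straight up.

drive_tool(
  steps=[
    {"claw": 100,"travel": [-2,0,0],"twist": [0,0,0]},
    {"claw": 100,"travel": [-6,0,0],"twist": [0,0,0]},
    {"claw": 100,"travel": [-12,0,0],"twist": [0,0,0]},
    {"claw": 100,"travel": [-18,0,0],"twist": [0,0,0]},
    {"claw": 100,"travel": [-20,-4,0],"twist": [0,0,0]},
    {"claw": 100,"travel": [-20,-6,0],"twist": [0,0,0]},
    {"claw": 100,"travel": [-20,-6,0],"twist": [0,0,0]},
    {"claw": 100,"travel": [-20,-6,0],"twist": [0,0,0]},
  ],
)

```text
time_s: 13.4
tcp_pos: [0.596, -0.0109, 0.1783]
tool_rot: [-0.431, 0.561, 0.43, 0.561]
contact_force: [-0.2, -0.5, -0.1]
width: 1.0
```

```bash

python3 - <<'E'
from h import *
s,d=wsnap('w11');print(s['contact_force'],s['dq'].round(3))
d=snapshot('scene');save('s8',d['img'],1.25);d=snapshot('top');save('t8',d['img'],1.25)
E
```

```text
[-0.19737038 -0.50947204 -0.12127615] [ 0.003 -0.006  0.007  0.001 -0.002 -0.001]
```

View pics/w11.png

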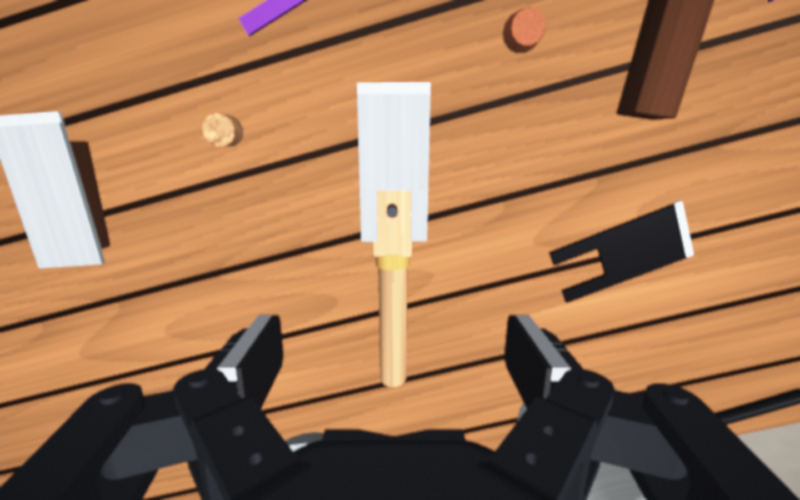

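View pics/s8.png

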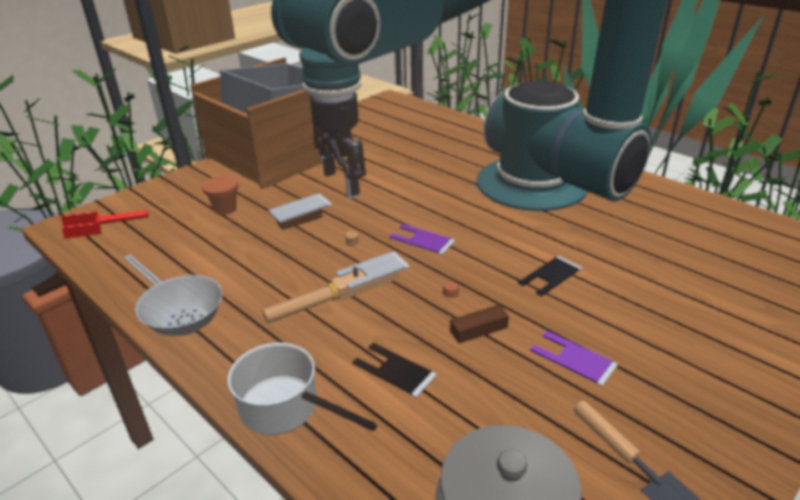

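The wrist view shows the blade in line on the bed: cutting edge at row 83 away from the handle, notch rows 191-241, pin at (392,210). I'll make one numeric check before handing in.

```bash

python3 - <<'E'
from h import *
d=dict(np.load('w11.npz'))
c,w,r=blade(d,(270,60,350,200))
b=cast(d,np.array([(377,191),(412,191)])/1.25,.035);p=cast(d,np.array([392,210])/1.25,.05)
e=cast(d,np.array([(361,241),(427,241)])/1.25,.035)
print(b.mean(0),p,e.mean(0)); v=e.mean(0)-b.mean(0);u=v/np.linalg.norm(v);q=(p[0]-b.mean(0))[:2]
print('pin depth from base',q@u[:2],'lat',q[0]*-u[1]+q[1]*u[0],'of',np.linalg.norm(v))
t0=dict(np.load('top0.npz'));t=snapshot('top');print('plain');blade(t,(430,170,490,250),vmin=110,smax=60)
E
```

```text
rect mm ((547.90087890625, 1.6967506408691406), (59.13944625854492, 129.99594116210938), 75.11305236816406) area px 5829.5
[[477.5, -10.199999809265137], [603.0999755859375, -43.599998474121094], [618.2999877929688, 13.600000381469727], [492.70001220703125, 47.0]]
[ 0.56798658 -0.00274404  0.035     ] [[ 0.58068707 -0.00831278  0.05      ]] [ 0.61062052 -0.01456084  0.035     ]
pin depth from base 0.013726468988995887 lat -0.001974131986435352 of 0.044241267546224684
plain
rect mm ((493.2748718261719, -292.1781921386719), (60.123619079589844, 131.86912536621094), 78.65901184082031) area px 1279.0
[[422.70001220703125, -308.70001220703125], [552.0, -334.6000061035156], [563.7999877929688, -275.70001220703125], [434.5, -249.6999969482422]]
```

```bash
python3 -c "
from h import *
print(sign_off(),observe()['time_s'])"
```

```text
the job is handed in; nothing more can be done
the job is handed in; nothing more can be done
```

The notched steel blade is on the scraper's bed and the job is handed in, after about 13.6 s on the robot's clock. I set the blade down until it rested on the bed with about 8 N. Then I let go slowly and backed off straight up, and the blade did not move on release.

**Last checks:**
- **Position:** the blade lies flat, its centre at (0.548, 0.002). Its axis is at -14.9°, against -15.0° for the scraper.
- **Cutting edge:** it points away from the handle.
- **Pin:** it stands about 14 mm from the base of the 45 mm notch and 2 mm off its centre line. Earlier views put it nearer 17 mm deep, a small disagreement but well inside either way.
- **Plain blade:** its measured position is unchanged to within 0.2 mm.
- **Gripper:** open, clear of everything, and the force reading is near zero.

**First grasp missed:** the fingertips sit well behind the stated TCP, so the fingers closed above the blade without disturbing it. I opened, went about 34 mm lower using the cameras, and the second grasp held.

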